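Set up a sine bar and wedge for an angle check

TASK

Get the wedge that waits in the blue tray ready for its angle check on the granite plate. Rest the sine bar with the roller at its stop end on the plate and its other roller squarely on top of whichever of the two gauge blocks gives the bar that wedge's angle, then lay the wedge along the middle of the bar, underside down with its thick end touching the stop, so that its upper face comes out level. Set things down without dropping them, and leave the wedge in the grey tray, the gauge block you do not need and the things standing around where they are.

Things in the scene. Friction and masses are not known exactly. Their poses are not given: they have to be found in the camera images.
- sine_bar: sine bar 150 (x) x 30 (y) mm, 0.72 kg +-20%, on two 22 mm cross rollers, axes at x = -62.5 and +62.5, z = 11. Underside between rollers z = 10, flat top face z = 32. Dark stop on top covers x = -75 to -45, its contact face at x = -45 rises 20 above the top. Origin: mid bar at the rollers' standing level; +x from stop end to plain end. Slopes by asin(block height/125). Starts flat on the worktop
- bar_plain_roller (a point): axis centre of the roller at the plain (+x) end of the sine bar
- bar_stop_roller (a point): axis centre of the roller at the stop (-x) end of the sine bar
- granite_plate: black granite surface plate, fixed, 180 (x) x 160 (y) mm, 40 mm high. Origin: centre of its underside on the worktop, so its top is 40 mm above the origin; the two gauge blocks stand on it at its +x side, the -x part is free
- tall_block: steel gauge block 24 (x) x 30 (y) x 70 mm high, standing loose on end on the plate, 0.36 kg. Origin: centre of its underside; its flat top is 70 mm above it. Under the sine bar's plain roller it gives 34 degrees
- short_block: steel gauge block 24 (x) x 30 (y) x 47 mm high, standing loose on end on the plate, 0.25 kg. Origin: centre of its underside; its flat top is 47 mm above it. Under the sine bar's plain roller it gives 22 degrees
- steep_wedge: aluminium (silver) wedge, 34 degree slope: 70 mm long (x), 26 mm wide (y, upright parallel sides), square end face 55.2 mm high at x = -35, sloping to 8 mm high at x = +35. Origin: centre of flat underside; +x points from thick to thin end. 0.26 kg +-20%, centre of mass x = -10, z = 17 mm. Starts in one of the trays, underside down
- flat_wedge: brass (yellow) wedge, 22 degree slope: 70 mm long (x), 26 mm wide (y, upright parallel sides), square end face 36.3 mm high at x = -35, sloping to 8 mm high at x = +35. Origin: centre of flat underside; +x points from thick to thin end. 0.26 kg +-20%, centre of mass x = -9, z = 12 mm. Starts in one of the trays, underside down
- steep_wedge_top (a point): middle of the steep wedge's upper (sloping) face; its z axis is square to that face
- flat_wedge_top (a point): middle of the flat wedge's upper (sloping) face; its z axis is square to that face
- blue_tray: blue shallow parts tray, fixed, 110 (x) x 100 (y) mm, floor 3 mm thick, rim 6 mm high in all; the wedge to be checked lies in it. Origin: centre of its underside on the worktop
- grey_tray: grey tray of the same size and shape; the wedge that has been checked lies in it. Origin: centre of its underside on the worktop
- dial_stand: dial comparator on a heavy stand, bystander: base 130 x 100 x 30 mm, column and dial up to 220 mm high. Origin: centre of its underside
- white_jar: white jar with blue cap, bystander, 60 mm diameter, 88 mm high. Origin: centre of its underside
- wash_bottle: white squeeze bottle with red cap, bystander, 72 mm diameter, 155 mm high. Origin: centre of its underside

How it is judged:
On the way:
1. the sine bar stands, released, with its plain roller on the block that suits the waiting wedge and its stop roller on the plate (((horizontal distance between flat_wedge and grey_tray below 0.05 m and distance of flat_wedge from where it was at the start of the episode below 0.015 m and horizontal distance between bar_plain_roller and tall_block below 0.018 m and contact force between sine_bar and tall_block above 0.3 N and contact force between sine_bar and granite_plate above 0.3 N and contact force between the fingers and sine_bar below 0.05 N and linear speed of sine_bar below 0.02 m/s and angle between sine_bar's own z axis and vertical above 0.3 rad) or (horizontal distance between steep_wedge and grey_tray below 0.05 m and distance of steep_wedge from where it was at the start of the episode below 0.015 m and horizontal distance between bar_plain_roller and short_block below 0.018 m and contact force between sine_bar and short_block above 0.3 N and contact force between sine_bar and granite_plate above 0.3 N and contact force between the fingers and sine_bar below 0.05 N and linear speed of sine_bar below 0.02 m/s and angle between sine_bar's own z axis and vertical above 0.3 rad))), for 0.2 s.
At the end, for the whole second after the job is handed in: Blue-tray wedge at rest on the bar: end within 3 mm of the stop, within 7 mm of the middle line, 0.1 rad of its direction, upper face level to 0.04 rad. Stop roller on the plate, plain roller on the right block, centres within 18 mm, spare block untouched, other wedge within 15 mm of its start (((horizontal distance between flat_wedge and grey_tray below 0.05 m and distance of flat_wedge from where it was at the start of the episode below 0.015 m and horizontal distance between bar_plain_roller and tall_block below 0.018 m and contact force between sine_bar and tall_block above 0.3 N and contact force between sine_bar and granite_plate above 0.3 N and contact force between steep_wedge and sine_bar above 0.3 N and contact force between sine_bar and short_block below 0.05 N and angle between tall_block's own z axis and vertical below 0.03 rad and angle between steep_wedge_top's own z axis and vertical below 0.04 rad and x of steep_wedge in the frame of sine_bar between -0.013 and -0.0055 m and y of steep_wedge in the frame of sine_bar between -0.007 and 0.007 m and z of steep_wedge in the frame of sine_bar between 0.03 and 0.035 m and angle between the x axis of steep_wedge and the x axis of sine_bar, either way round below 0.1 rad and linear speed of each of steep_wedge, sine_bar below 0.01 m/s) or (horizontal distance between steep_wedge and grey_tray below 0.05 m and distance of steep_wedge from where it was at the start of the episode below 0.015 m and horizontal distance between bar_plain_roller and short_block below 0.018 m and contact force between sine_bar and short_block above 0.3 N and contact force between sine_bar and granite_plate above 0.3 N and contact force between flat_wedge and sine_bar above 0.3 N and contact force between sine_bar and tall_block below 0.05 N and angle between short_block's own z axis and vertical below 0.03 rad and angle between flat_wedge_top's own z axis and vertical below 0.04 rad and x of flat_wedge in the frame of sine_bar between -0.013 and -0.0055 m and y of flat_wedge in the frame of sine_bar between -0.007 and 0.007 m and z of flat_wedge in the frame of sine_bar between 0.03 and 0.035 m and angle between the x axis of flat_wedge and the x axis of sine_bar, either way round below 0.1 rad and linear speed of each of flat_wedge, sine_bar below 0.01 m/s))).
It fails at once if the sine bar or a wedge falls freely (over about 1 cm) ((linear speed of sine_bar above 0.45 m/s and contact force between the fingers and sine_bar below 0.02 N) or (linear speed of steep_wedge above 0.45 m/s and contact force between the fingers and steep_wedge below 0.02 N) or (linear speed of flat_wedge above 0.45 m/s and contact force between the fingers and flat_wedge below 0.02 N)).
It fails at once if a gauge block is knocked over (angle between any of tall_block, short_block's own z axis and vertical above 0.5 rad).
It fails at once if the gauge block that is not needed (the other wedge lying in the grey tray) is moved by more than 2 cm ((horizontal distance between flat_wedge and grey_tray below 0.05 m and distance of short_block from where it was at the start of the episode above 0.02 m) or (horizontal distance between steep_wedge and grey_tray below 0.05 m and distance of tall_block from where it was at the start of the episode above 0.02 m)).
It fails at once if the wedge in the grey tray is moved by more than 2 cm ((horizontal distance between flat_wedge and grey_tray below 0.06 m and distance of flat_wedge from where it was at the start of the episode above 0.02 m) or (horizontal distance between steep_wedge and grey_tray below 0.06 m and distance of steep_wedge from where it was at the start of the episode above 0.02 m)).
It fails at once if a bystander (dial comparator, jar, squeeze bottle) is moved by more than 2 cm (distance of any of dial_stand, white_jar, wash_bottle from where it was at the start of the episode above 0.02 m).
It also fails if it takes over 59 s, if anything falls off the work surface, if the arm or the gripper's body presses on something with over 40 N, if the wrist force passes 120 N, or if a joint passes its speed limit or range.

ROBOT

A 7-joint arm with a two-finger parallel gripper is mounted at the origin on a cart in front of the work surface, level with it; the furniture and walls round the work are solid. World frame = base frame: x ahead of the robot, y to its left, z up, the work surface at z = 0. Lengths are in m, angles in rad, forces in N, time in s.
With the tool pointing down it reaches from about 0.4 to 0.9 m from the base axis. Payload 5.6 kg.
Tool frame: the origin (TCP) lies midway between the tips of the shut fingers; the grasp point (between the pads) lies 19 mm behind it (env.hold_point_z is the z of the grasp point in the tool frame, in m); z points along the fingers, y is the line along which they close (so a half turn about z gives the same grasp; the last joint's range is limited). The gripper opens to 92 mm and grips with 3 to 60 N. Pads are 20 mm wide; open, the fingers measure 128 mm over their backs; the gripper's body (75 mm by 189 mm) begins 69 mm behind the grasp point.
Start: joints at [1.147, 0.468, -0.012, 1.603, 0.006, 1.071, -0.056], TCP at [0.242, -0.603, 0.215] pointing down, gripper open.
Joint ranges: [-2.53, 2.53], [-0.31, 2.02], [-1.57, 1.55], [0.28, 2.44], [-1.29, 4.43], [0.15, 1.84], [-2.92, 2.92]. Speed limits (rad/s): [2.57, 2.57, 3.14, 3.14, 3.14, 3.14, 3.14].

INTERFACE

Orientations are given as [roll, pitch, yaw] about the fixed x, y, z axes, in that order (R = Rz(yaw) Ry(pitch) Rx(roll)).
In Python, from rig import env, eyes, finish_job gives the robot as it stands.
- The arm moves only by the tool apply_moves, never from a script. Its argument "motion" is a list of rows, each a list of 7 numbers: the finger opening in m, from 0 to 0.0919, then the shift along the tool's x, y, z in m, then the turn, a rotation vector about the tool's x, y, z in rad. In form: [[gripper, dx, dy, dz, wx, wy, wz], ...]. A call has exactly 5 rows; each row shifts and turns the commanded pose from where the row before left it, along the tool's axes as they then stand; what a row does not reach is not made up. A row lasts 1/10 s, in which the tool goes at most 50 mm and 8.59 degrees, less where a joint would pass 70% of its speed; a pose out of reach is approached as far as the arm can. A call is refused whole if a number of a shift passes 0.05 or a number of a turn 0.15, either way. A call with a gripper value outside its range is refused whole. The fingers move at their own pace and stop on an object; "grip_force" is the grip in N (left out, the last holds). Time passes only in rows, so rows that do not move let the fingers close, or fill a call up. It gives the time, the measured TCP pose, the force, the opening and the grip force at its end, in the units of the state.
- env.observe(): the state, without advancing time (a new reading comes with each control period).
- eyes.read_camera(name): name is "scene" or "top"; returns the picture (400x640x3 uint8, blue, green, red); there is no depth.
- eyes.calibration(name): a dict with "fx", "fy", "cx", "cy" (pixels), "D" ([k1, k2, p1, p2, k3] as OpenCV has them; the pictures are not rectified), "cam_to_world" (4x4, takes a point from camera to world coordinates). Camera axes: x right, y down, z forward; pixel columns grow to the right and rows downward; lengths in m; the calibration is good to about 2 mm. A picture is of the moment at which its call begins. calibration takes no time and is no camera call.
- finish_job(): hands the job in; it is judged then, once.
The state is a dict: "time": time; "joint_positions": joint angles; "dq": joint speeds; "effort": joint torques, N m; "ee_pos": TCP position; "tool_rot": TCP orientation; "ft_force": force on the tool from outside, world axes, zero at the start; "ft_torque": the same for the moment, N m; "width": finger opening in m; "grip_force": force on a finger pad.
Only numpy, scipy, OpenCV 4.12 (cv2) and the standard library are available. Lean on these libraries where they do the work, as an engineer would, in place of code of your own. Each camera call takes 0.05 s, during which the arm holds its last target. There are 200 camera calls.

## Working session

There is one attempt and no reset: what is moved stays moved. The work goes in short steps, Python scripts to look and compute and a tool call to move; the robot and the scene stay as the last step left them, time stands still between calls to the robot, and variables do not carry over. Pictures are saved under pics/ and viewed, at most 10 in all, crops included, and the job is handed in when it is done.

Besides the shell and the picture viewer there is one more tool, called after "Call:" by a JSON object that holds its "name" and its "arguments", one argument or row to a line. apply_moves: Moves the arm, as the interface text tells. Its arguments: {"type":"object","properties":{"motion":{"type":"array"},"grip_force":{"type":"number"}},"required":["motion"]}

```bash
ls; mkdir -p pics
python3 - <<'E'
from rig import env, eyes
import cv2
for n in ("scene","top"):
    im=eyes.read_camera(n); cv2.imwrite(f"pics/{n}0.png",im)
    c=eyes.calibration(n); print(n,c)
s=env.observe(); print(s, env.hold_point_z)
E
```

```text
pics
scene {'fx': 432.3889118940238, 'fy': 432.3889118940238, 'cx': 314.10542588283204, 'cy': 195.42413513150876, 'D': array([-0.02468017,  0.        ,  0.        ,  0.        ,  0.        ]), 'cam_to_world': array([[-0.84148381, -0.38968116,  0.37423734,  0.24476062],
       [-0.54015632,  0.59182366, -0.59831087,  0.51639569],
       [ 0.01166796, -0.70561558, -0.70849877,  0.66019022],
       [ 0.        ,  0.        ,  0.        ,  1.        ]])}
top {'fx': 484.9135230202376, 'fy': 484.9135230202376, 'cx': 306.93162800735837, 'cy': 202.88584339637907, 'D': array([0.01350528, 0.        , 0.        , 0.        , 0.        ]), 'cam_to_world': array([[-1.90210423e-02, -9.98674673e-01,  4.78236075e-02,
         5.11207631e-01],
       [-9.99748550e-01,  1.95660848e-02,  1.09547130e-02,
         4.28784463e-04],
       [-1.18759152e-02, -4.76032122e-02, -9.98795723e-01,
         1.23317133e+00],
       [ 0.00000000e+00,  0.00000000e+00,  0.00000000e+00,
         1.00000000e+00]])}
{'time': 0.1, 'joint_positions': array([ 1.14696114,  0.46833992, -0.01157061,  1.60354563,  0.00602703,
        1.07141771, -0.05629176]), 'dq': array([ 0.00121269, -0.0009599 , -0.00062734, -0.00245801,  0.00071917,
        0.00119874, -0.00082536]), 'effort': array([ 1.67554004e-03, -5.21646631e+01, -1.22806241e-02, -2.44365513e+01,
       -5.68067038e-02,  1.40681252e-02,  3.41820532e-05]), 'ee_pos': array([ 0.24131032, -0.60296058,  0.21369681]), 'tool_rot': array([-3.13992269e+00,  1.57416047e-04,  3.80763384e-01]), 'ft_force': array([ 0.92328099,  0.27233925, -0.50012006]), 'ft_torque': array([ 0.02217676, -0.02740695,  0.02977167]), 'grip_force': 0.0, 'width': 0.09206094598417247} -0.0187
```

View pics/scene0.png

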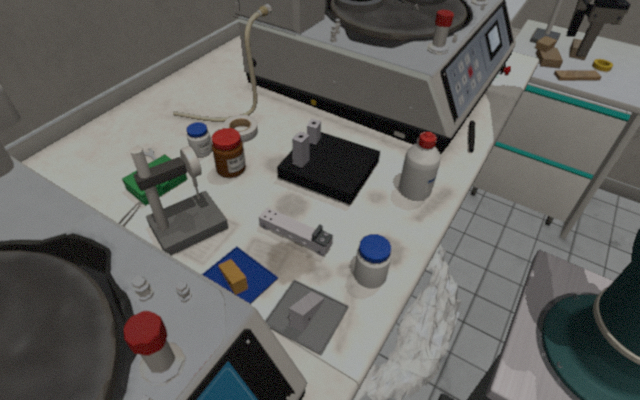

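View pics/top0.png

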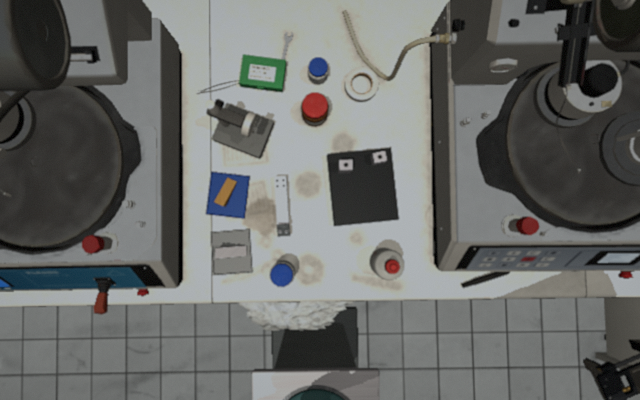

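The blue tray holds the brass (flat) wedge, and the grey tray the steel-coloured one. In the top view the bar's stop end is at (284,230) and its plain end at (282,178). The plate spans about (328–398, 148–225), with blocks at (346,166) and (379,157). The block further from the scene camera, at (379,157), looks like the short one. Next I'll zoom in.

Run:
```python
import cv2
im=cv2.imread("pics/top0.png")[125:275,200:400]; cv2.imwrite("pics/topz.png",cv2.resize(im,None,fx=4,fy=4,interpolation=cv2.INTER_CUBIC))
im=cv2.imread("pics/scene0.png")[110:350,190:390]; cv2.imwrite("pics/scenez.png",cv2.resize(im,None,fx=2.5,fy=2.5,interpolation=cv2.INTER_CUBIC))
```

```text
(no output)
```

View pics/topz.png

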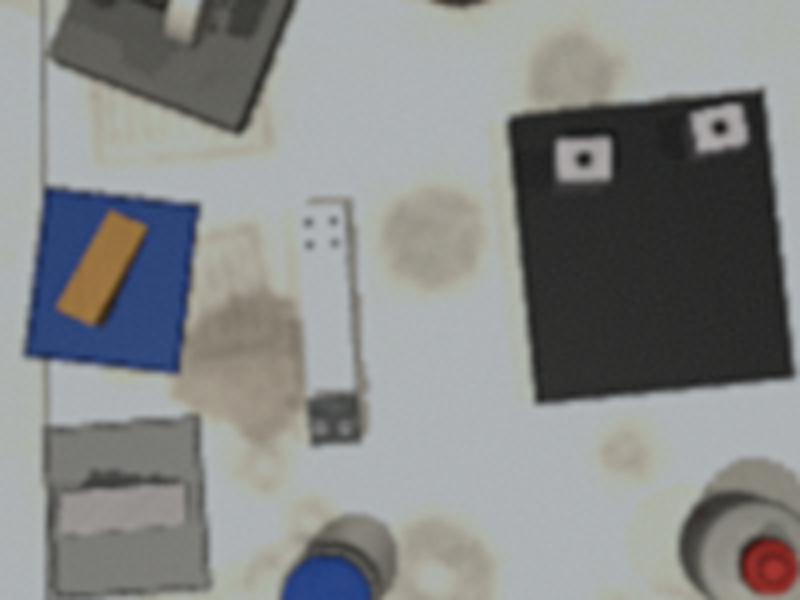

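View pics/scenez.png

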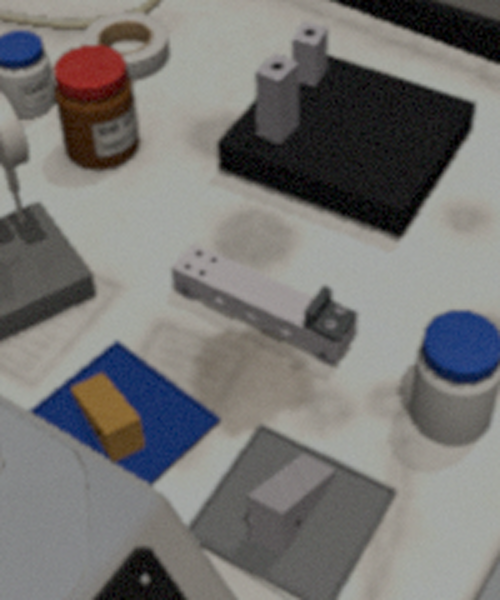

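Zoomed top view: bar holes at zoom (308–334, 221–245) and dark stop at (310–360, 393–443). The brass wedge runs from its thick end near (85,315) to its thin end near (128,220). The block tops are at (584,160) and (719,128). The scene view shows the right-hand block (px 315,132) is the short one.

```bash
cat > h.py <<'E'
from rig import env, eyes
import cv2, numpy as np
def ray(n,px):
    c=eyes.calibration(n); K=np.array([[c["fx"],0,c["cx"]],[0,c["fy"],c["cy"]],[0,0,1]])
    u=cv2.undistortPoints(np.float64(px).reshape(-1,1,2),K,c["D"]).reshape(-1,2)
    T=c["cam_to_world"]; d=np.c_[u,np.ones(len(u))]@T[:3,:3].T
    return T[:3,3],d
def plane(n,px,z):
    o,d=ray(n,px); return o+d*((z-o[2])/d[:,2])[:,None]
def tri(p1,p2):
    a,da=ray("scene",[p1]); b,db=ray("top",[p2]); A=np.c_[da[0],-db[0]]
    s=np.linalg.lstsq(A,b-a,rcond=None)[0]; P,Q=a+s[0]*da[0],b+s[1]*db[0]
    return (P+Q)/2,np.linalg.norm(P-Q)
def rect(mask,off,k):
    """min-area rect of largest blob in a k-times enlarged crop -> full image pixels"""
    cs,_=cv2.findContours(mask.astype(np.uint8),cv2.RETR_EXTERNAL,cv2.CHAIN_APPROX_NONE)
    c=max(cs,key=cv2.contourArea); return (cv2.boxPoints(cv2.minAreaRect(c))+.5)/k-.5+np.array(off), cv2.contourArea(c)/k/k
def crop(im,x0,x1,y0,y1,k=8):
    return cv2.resize(im[y0:y1,x0:x1],None,fx=k,fy=k,interpolation=cv2.INTER_CUBIC).astype(int)
def info(name,P):
    e=P[1]-P[0],P[2]-P[1]; e=sorted(e,key=lambda v:-np.hypot(*v[:2]))
    print(name,"c",P.mean(0).round(4),"sizes",[round(float(np.hypot(*v[:2])),4) for v in e],"yaw",np.degrees(np.arctan2(e[0][1],e[0][0])).round(1))
E
python3 - <<'E'
from h import *
im=np.mean([eyes.read_camera("top") for _ in range(4)],0).astype(np.uint8)
sc=np.mean([eyes.read_camera("scene") for _ in range(4)],0).astype(np.uint8)
cv2.imwrite("pics/topavg.png",im); cv2.imwrite("pics/scavg.png",sc)
for nm,(x0,x1,y0,y1),z in (("tall?",(335,360,155,176),.110),("short?",(368,392,148,167),.087)):
    c=crop(im,x0,x1,y0,y1); r,a=rect(c.mean(2)>120,(x0,y0),8); print(r.mean(0)); info(nm,plane("top",r,z))
c=crop(im,322,405,140,232); r,a=rect(c.mean(2)<90,(322,140),8); info("plate",plane("top",r,.04)); print(plane("top",r,.04).round(4))
c=crop(im,204,250,165,222); m=(c[...,2]-c[...,0]>40)&(c[...,2]>110); r,a=rect(m,(204,165),8); info("wedge",plane("top",r,.025)); print(r.round(1))
c=crop(im,270,296,215,242); r,a=rect(c.mean(2)<125,(270,215),8); info("stop",plane("top",r,.052)); print(r.round(1))
c=crop(im,272,292,176,190); g=c.mean(2); print(g[::8,::8].astype(int))
m=(sc.astype(int)[...,2]-sc[...,0]>40); 
# heights of blocks via both views (top-face dots)
print(tri((190+276/2.5,110+66/2.5),(200+584/4,125+160/4)), tri((190+311/2.5,110+34/2.5),(200+720/4,125+128/4)))
E
```

```text
[345.42918313 164.46148515]
tall? c [ 0.6527 -0.0785  0.11  ] sizes [0.031, 0.0239] yaw -88.9
[379.42668426 156.57497418]
short? c [ 0.6727 -0.161   0.087 ] sizes [0.0304, 0.0247] yaw -78.9
plate c [ 0.6075 -0.1232  0.04  ] sizes [0.1796, 0.16] yaw -175.7
[[ 0.6904 -0.0365  0.04  ]
 [ 0.7036 -0.1959  0.04  ]
 [ 0.5245 -0.2094  0.04  ]
 [ 0.5112 -0.0511  0.04  ]]
wedge c [0.6017 0.218  0.025 ] sizes [0.0707, 0.0257] yaw -30.0
[[213.6 201.3]
 [227.5 176.6]
 [236.4 181.6]
 [222.5 206.3]]
stop c [0.5054 0.0713 0.052 ] sizes [0.0355, 0.0338] yaw -82.7
[[275.4 223.1]
 [289.8 221. ]
 [291.9 234.8]
 [277.5 236.9]]
[[177 177 177 178 173 165 161 161 162 164 165 166 167 159 136 122 142 170
  178 177]
 [176 175 176 178 175 172 171 170 171 172 173 175 175 165 139 122 141 171
  179 177]
 [174 174 175 177 179 179 179 179 179 179 179 179 180 174 146 121 139 170
  179 177]
 [172 172 175 177 171 163 167 176 179 179 169 153 158 172 153 122 138 170
  179 176]
 [171 172 176 174 150 126 141 168 180 179 158 123 133 166 156 123 136 170
  178 175]
 [171 172 175 172 146 121 139 168 179 179 163 138 145 170 155
[... 171 characters left out ...]
119 114 142
  168 176]
 [171 171 174 177 179 179 179 178 178 178 178 171 169 175 158 124 116 142
  169 176]
 [171 171 174 177 169 154 156 171 179 179 171 146 139 160 157 127 119 143
  169 177]
 [170 171 174 177 157 124 131 165 179 179 168 140 132 156 158 132 122 143
  169 177]
 [169 170 173 176 162 138 144 169 179 179 174 161 157 169 165 138 125 143
  169 177]
 [168 167 171 175 175 168 170 176 178 178 178 176 176 179 166 138 125 143
  169 177]
 [168 167 170 174 178 178 178 178 177 178 178 178 179 180 163 133 123 144
  169 178]]
(array([ 0.65226705, -0.07930576,  0.10943002]), np.float64(0.001902566359072105)) (array([ 0.67200473, -0.16279228,  0.08412822]), np.float64(7.436109892798243e-05))
```

The two-view heights agree: tall block (0.653,-0.079, top .109) and short block (0.673,-0.161, top .084). Plate sizes also match. Now I'll refine the bar and wedge, and add a move-planning helper.

```bash
cat >> h.py <<'E'
from scipy.spatial.transform import Rotation as Ro
def go(pos,rpy,N,cur=None):
    """constant row [d,w] taking the tool from its pose to the target in N rows"""
    s=env.observe(); p,R=(s["ee_pos"],Ro.from_euler("xyz",s["tool_rot"])) if cur is None else (np.array(cur[0]),Ro.from_euler("xyz",cur[1]))
    w=(R.inv()*Ro.from_euler("xyz",rpy)).as_rotvec()/N
    S=sum(Ro.from_rotvec(w*k).as_matrix() for k in range(N))
    d=np.linalg.solve(S,R.inv().apply(np.array(pos)-p)); print(N,"rows",d.round(4),w.round(4))
E
python3 - <<'E'
from h import *
im=cv2.imread("pics/topavg.png")
g=lambda x0,x1,y0,y1: crop(im,x0,x1,y0,y1).mean(2)
# holes
x0,y0=273,177; c=g(x0,286,y0,190); m=(c<150); 
n,l,st,ce=cv2.connectedComponentsWithStats(m.astype(np.uint8)); H=[]
for i in range(1,n):
    p=(ce[i]+.5)/8-.5+[x0,y0]; print(p.round(2),st[i,4]/64)
    if st[i,4]/64<9 and p[0]<285.3 and st[i,4]>64: H.append(p)
print("holes mid",plane("top",[np.mean(H,0)],.032).round(4), plane("top",H,.032).round(4))
# right edge along rows
E=[]
for y in range(178,222,2):
    r=cv2.resize(im[y:y+1,278:294].astype(np.float32).mean(2),None,fx=8,fy=1)[0]
    r=r[48:] ; k=np.argmin(np.gradient(cv2.blur(r[None],(9,1))[0])[:60]); E.append(((k+48+.5)/8-.5+278,y))
P=plane("top",E,.032); b=np.polyfit(P[:,0],P[:,1],1); res=P[:,1]-np.polyval(b,P[:,0]); b=np.polyfit(P[abs(res)<.0015,0],P[abs(res)<.0015,1],1); print("right edge slope deg",np.degrees(np.arctan(b[0])),"y at .6,.53",np.polyval(b,[.6,.53]),res.std())
# stop front and plain end: column profile along bar
for X in (278,280,282): 
    print(X,im[168:182,X].mean(1).astype(int), im[215:242,X].mean(1).astype(int))
for y in (226,230,234): print(y,im[y,270:296].mean(1).astype(int))
th=plane("top",[(213.6,201.3),(222.5,206.3)],.039); tn=plane("top",[(227.5,176.6),(236.4,181.6)],.011)
print("wedge",th.round(4),tn.round(4)); a=tn.mean(0)-th.mean(0); print("len",np.hypot(*a[:2]),"yaw",np.degrees(np.arctan2(a[1],a[0])),"mid",(tn.mean(0)+th.mean(0))/2)
E
```

```text
[282.9  179.77] 4.0
[276.66 180.17] 4.890625
[283.29 185.24] 3.609375
[276.91 185.77] 4.15625
holes mid [[0.6202 0.0798 0.032 ]] [[0.6274 0.0723 0.032 ]
 [0.6267 0.0878 0.032 ]
 [0.6138 0.0715 0.032 ]
 [0.6128 0.0874 0.032 ]]
right edge slope deg 2.593467101904743 y at .6,.53 [0.0644848  0.06131412] 0.000563530281867863
278 [178 177 177 176 178 174 154 143 162 176 177 165 152 162] [177 178 178 178 178 178 175 165 151 119  85  75  69  68  77  91 103 110
  98  85  90 126 162 176 178 177 177]
280 [178 177 177 177 178 174 152 145 165 178 178 179 180 178] [178 177 178 178 178 179 175 152 123 100  81  79  71  68  79  99 112 121
 104  78  87 137 170 178 178 178 177]
282 [178 177 176 177 179 173 153 149 167 178 174 152 142 163] [177 178 177 178 177 179 175 150 113  88  79  81  79  75  74  75  80  82
  77  71  96 150 178 179 178 177 177]
226 [137 134 128 128 134 137 120  89  75  76  79  80  81  85  86  80  76  71
  65  88 118 135 160 175 178 178]
230 [139 143 151 155 162 166 148 109  91 100  99  87  75  73  81  99 104  94
  87  92 111 132 159 176 178 177]
234 [165 169 170 167 164 168 165 131  85  75  78  74  71  73  76  79  82  80
  77  87 131 166 177 178 177 178]
wedge [[0.5768 0.244  0.039 ]
 [0.564  0.2221 0.039 ]] [[0.6403 0.2138 0.011 ]
 [0.6272 0.1914 0.011 ]]
len 0.07027093426768313 yaw -25.678823420289046 mid [0.60209371 0.21782794 0.025     ]
```

Bar centre is about (0.563, 0.078) with yaw 2.6°. It spans x .488 to .638, which matches the 150 mm length. The brass wedge centre is (0.602, 0.218), yaw about -27°, length .0703. Now to the bar.

Run:
```python
from h import *
go([.553,.0773,.20],[np.pi,0,.045],20)
```

```text
20 rows [ 0.0228 -0.0299  0.0007] [-0.      0.      0.0168]
```

Call:
{"name": "apply_moves", "arguments": {
  "motion": [
    [0.06,0.0228,-0.0299,0.0007,0,0,0.0168],
    [0.06,0.0228,-0.0299,0.0007,0,0,0.0168],
    [0.06,0.0228,-0.0299,0.0007,0,0,0.0168],
    [0.06,0.0228,-0.0299,0.0007,0,0,0.0168],
    [0.06,0.0228,-0.0299,0.0007,0,0,0.0168]
  ],
  "grip_force": 45
}}

```text
time: 1.0
ee_pos: [0.2981, -0.4227, 0.2112]
tool_rot: [3.141, -0.0, 0.296]
ft_force: [0.3, -0.3, -0.1]
width: 0.0605
grip_force: 0.0
```

Call:
{"name": "apply_moves", "arguments": {
  "motion": [
    [0.06,0.0228,-0.0299,0.0007,0,0,0.0168],
    [0.06,0.0228,-0.0299,0.0007,0,0,0.0168],
    [0.06,0.0228,-0.0299,0.0007,0,0,0.0168],
    [0.06,0.0228,-0.0299,0.0007,0,0,0.0168],
    [0.06,0.0228,-0.0299,0.0007,0,0,0.0168]
  ]
}}

```text
time: 1.5
ee_pos: [0.3695, -0.2488, 0.2079]
tool_rot: [3.141, -0.001, 0.212]
ft_force: [0.9, -0.3, 0.2]
width: 0.0602
grip_force: 0.0
```

Call:
{"name": "apply_moves", "arguments": {
  "motion": [
    [0.06,0.0228,-0.0299,0.0007,0,0,0.0168],
    [0.06,0.0228,-0.0299,0.0007,0,0,0.0168],
    [0.06,0.0228,-0.0299,0.0007,0,0,0.0168],
    [0.06,0.0228,-0.0299,0.0007,0,0,0.0168],
    [0.06,0.0228,-0.0299,0.0007,0,0,0.0168]
  ]
}}

```text
time: 2.0
ee_pos: [0.4551, -0.0815, 0.2044]
tool_rot: [3.141, -0.001, 0.128]
ft_force: [1.0, -0.2, -0.6]
width: 0.0602
grip_force: 0.0
```

Call:
{"name": "apply_moves", "arguments": {
  "motion": [
    [0.06,0.0228,-0.0299,0.0007,0,0,0.0168],
    [0.06,0.0228,-0.0299,0.0007,0,0,0.0168],
    [0.06,0.0228,-0.0299,0.0007,0,0,0.0168],
    [0.06,0.0228,-0.0299,0.0007,0,0,0.0168],
    [0.06,0.0228,-0.0299,0.0007,0,0,0.0168]
  ]
}}

```text
time: 2.5
ee_pos: [0.5546, 0.0781, 0.2007]
tool_rot: [3.141, -0.0, 0.044]
ft_force: [0.6, -0.9, 1.0]
width: 0.0601
grip_force: 0.0
```

Call:
{"name": "apply_moves", "arguments": {
  "motion": [
    [0.06,0,0,0.045,0,0,0],
    [0.06,0,0,0.045,0,0,0],
    [0.06,0,0,0.045,0,0,0],
    [0.06,0,0,0.035,0,0,0],
    [0.06,0,0,0.018,0,0,0]
  ]
}}

```text
time: 3.0
ee_pos: [0.5518, 0.0763, 0.0094]
tool_rot: [3.141, 0.005, 0.045]
ft_force: [0.8, 0.3, -0.9]
width: 0.0599
grip_force: 0.0
```

Call:
{"name": "apply_moves", "arguments": {
  "motion": [
    [0.06,0,0,0.004,0,0,0],
    [0.045,0,0,0,0,0,0],
    [0.02,0,0,0,0,0,0],
    [0.02,0,0,0,0,0,0],
    [0.02,0,0,0,0,0,0]
  ]
}}

```text
time: 3.5
ee_pos: [0.5548, 0.0761, 0.0099]
tool_rot: [3.141, -0.002, 0.045]
ft_force: [-1.0, -7.4, 4.1]
width: 0.0304
grip_force: 3.5
```

Call:
{"name": "apply_moves", "arguments": {
  "motion": [
    [0.02,0,0,0,0,0,0],
    [0.02,0,0,0,0,0,0],
    [0.02,0,0,-0.005,0,0,0],
    [0.02,0,0,-0.015,0,0,0],
    [0.02,0,0,-0.02,0,0,0]
  ]
}}

```text
time: 4.0
ee_pos: [0.552, 0.0768, 0.0482]
tool_rot: [-3.142, 0.004, 0.045]
ft_force: [-0.6, 0.3, -6.3]
width: 0.0301
grip_force: 45.0
```

Run:
```python
from h import *
s=env.observe(); print({k:np.round(s[k],4) for k in("time","ee_pos","tool_rot","ft_force","ft_torque","width","grip_force")})
```

```text
{'time': np.float64(4.0), 'ee_pos': array([0.552 , 0.0768, 0.0482]), 'tool_rot': array([-3.1416,  0.0039,  0.0451]), 'ft_force': array([-0.6141,  0.2716, -6.3011]), 'ft_torque': array([ 0.0886,  0.0403, -0.0187]), 'width': np.float64(0.0301), 'grip_force': np.float64(44.9968)}
```

Run:
```python
from h import *
t=[.6079,-.1707,.105]; r=[np.pi,-.3855,.148]
go([.6079,-.1707,.175],r,10,([.553,.077,.175],[np.pi,0,.045]))
print(Ro.from_euler("xyz",r).inv().apply([0,0,-.01]).round(5))
```

```text
10 rows [0.0032 0.0252 0.0005] [ 0.002   0.0385 -0.0102]
[-0.00376 -0.       0.00927]
```

Call:
{"name": "apply_moves", "arguments": {
  "motion": [
    [0.02,0,0,-0.025,0,0,0],
    [0.02,0,0,-0.04,0,0,0],
    [0.02,0,0,-0.04,0,0,0],
    [0.02,0,0,-0.022,0,0,0],
    [0.02,0,0,0,0,0,0]
  ]
}}

```text
time: 4.5
ee_pos: [0.5556, 0.0775, 0.1794]
tool_rot: [-3.141, -0.007, 0.045]
ft_force: [-1.1, 0.2, -7.6]
width: 0.0297
grip_force: 45.0
```

Call:
{"name": "apply_moves", "arguments": {
  "motion": [
    [0.02,0.0032,0.0252,0.0005,0.002,0.0385,-0.0102],
    [0.02,0.0032,0.0252,0.0005,0.002,0.0385,-0.0102],
    [0.02,0.0032,0.0252,0.0005,0.002,0.0385,-0.0102],
    [0.02,0.0032,0.0252,0.0005,0.002,0.0385,-0.0102],
    [0.02,0.0032,0.0252,0.0005,0.002,0.0385,-0.0102]
  ]
}}

```text
time: 5.0
ee_pos: [0.576, -0.0486, 0.1717]
tool_rot: [-3.136, -0.189, 0.096]
ft_force: [0.7, -0.2, -6.6]
width: 0.0293
grip_force: 45.0
```

Call:
{"name": "apply_moves", "arguments": {
  "motion": [
    [0.02,0.0032,0.0252,0.0005,0.002,0.0385,-0.0102],
    [0.02,0.0032,0.0252,0.0005,0.002,0.0385,-0.0102],
    [0.02,0.0032,0.0252,0.0005,0.002,0.0385,-0.0102],
    [0.02,0.0032,0.0252,0.0005,0.002,0.0385,-0.0102],
    [0.02,0.0032,0.0252,0.0005,0.002,0.0385,-0.0102]
  ]
}}

```text
time: 5.5
ee_pos: [0.6065, -0.1712, 0.1726]
tool_rot: [-3.139, -0.382, 0.148]
ft_force: [0.3, 0.5, -7.3]
width: 0.0297
grip_force: 45.0
```

Call:
{"name": "apply_moves", "arguments": {
  "motion": [
    [0.02,0,0,0,0,0,0],
    [0.02,0,0,0,0,0,0],
    [0.02,0,0,0,0,0,0],
    [0.02,0,0,0,0,0,0],
    [0.02,0,0,0,0,0,0]
  ]
}}

```text
time: 6.0
ee_pos: [0.6088, -0.1697, 0.1752]
tool_rot: [-3.141, -0.385, 0.15]
ft_force: [0.5, 0.2, -6.6]
width: 0.0297
grip_force: 45.0
```

Run:
```python
from h import *
go([.6079,-.1707,.100],[np.pi,-.3855,.148],10)
im=eyes.read_camera("top");cv2.imwrite("pics/top2.png",im)
sc=eyes.read_camera("scene");cv2.imwrite("pics/sc2.png",sc)
a=cv2.resize(im[130:260,310:410],None,fx=4,fy=4,interpolation=cv2.INTER_CUBIC);b=cv2.resize(sc[70:200,270:370],None,fx=4,fy=4,interpolation=cv2.INTER_CUBIC)
cv2.imwrite("pics/both2.png",np.hstack([a,b]))
```

```text
10 rows [-0.0029  0.0001  0.0069] [-0.0001  0.0001  0.0002]
```

View pics/both2.png

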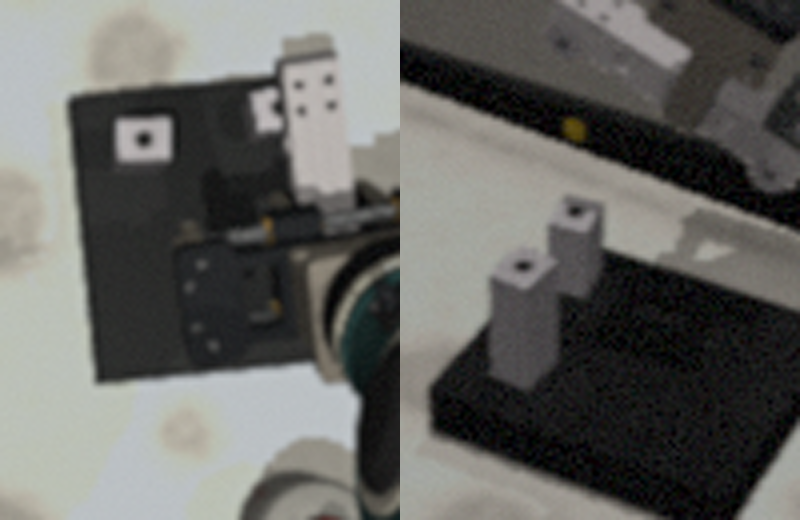

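The bar is held tilted, with its holes at top px of about (389.1,153.4). The short block is partly visible beneath it. I'll check the hole position against the prediction (.660,-.1625 at z .221).

Run:
```python
from h import *
print(plane("top",[(310+318.25/4-.4,130+95/4-.4)],.221))
im=cv2.imread("pics/top2.png"); x0,y0=382,147; c=crop(im,x0,398,y0,160).mean(2)
for t in (130,145):
    n,l,st,ce=cv2.connectedComponentsWithStats((c<t).astype(np.uint8))
    for i in range(1,n): print(t,((ce[i]+.5)/8-.5+[x0,y0]).round(2),st[i,4]/64)
```

```text
[[ 0.66015946 -0.16267461  0.221     ]]
130 [391.76 149.52] 3.8125
130 [384.23 150.86] 2.875
130 [392.41 155.92] 3.234375
130 [384.93 157.25] 2.984375
145 [391.73 149.51] 6.03125
145 [384.27 150.84] 4.96875
145 [392.41 155.9 ] 5.484375
145 [384.93 157.26] 5.171875
```

Call:
{"name": "apply_moves", "arguments": {
  "motion": [
    [0.02,-0.0057,0.0002,0.0139,0,0,0],
    [0.02,-0.0057,0.0002,0.0139,0,0,0],
    [0.02,-0.0057,0.0002,0.0139,0,0,0],
    [0.02,-0.0057,0.0002,0.0139,0,0,0],
    [0.02,-0.0057,0.0002,0.0139,0,0,0]
  ]
}}

```text
time: 6.6
ee_pos: [0.6089, -0.172, 0.0999]
tool_rot: [3.141, -0.386, 0.148]
ft_force: [-0.4, -0.1, -6.2]
width: 0.0297
grip_force: 45.0
```

Call:
{"name": "apply_moves", "arguments": {
  "motion": [
    [0.02,-0.0018,0,0.0045,0,0,0],
    [0.02,-0.0018,0,0.0045,0,0,0],
    [0.02,-0.0018,0,0.0045,0,0,0],
    [0.02,-0.0018,0,0.0045,0,0,0],
    [0.02,-0.001,0,0.0025,0,0,0]
  ]
}}

```text
time: 7.1
ee_pos: [0.6088, -0.1722, 0.078]
tool_rot: [3.142, -0.385, 0.148]
ft_force: [0.3, 0.3, -7.1]
width: 0.0301
grip_force: 45.0
```

Call:
{"name": "apply_moves", "arguments": {
  "motion": [
    [0.02,0,0,0,0,0,0],
    [0.02,0,0,0,0,0,0],
    [0.02,0,0,0,0,0,0],
    [0.02,0,0,0,0,0,0],
    [0.02,0,0,0,0,0,0]
  ]
}}

```text
time: 7.6
ee_pos: [0.6088, -0.1722, 0.0783]
tool_rot: [3.141, -0.386, 0.148]
ft_force: [-0.1, 0.4, -6.8]
width: 0.0298
grip_force: 45.0
```

Call:
{"name": "apply_moves", "arguments": {
  "motion": [
    [0.02,-0.0006,0,0.0014,0,0,0],
    [0.02,-0.0006,0,0.0014,0,0,0],
    [0.02,-0.0006,0,0.0014,0,0,0],
    [0.02,-0.0006,0,0.0014,0,0,0],
    [0.02,0,0,0,0,0,0]
  ]
}}

```text
time: 8.1
ee_pos: [0.6084, -0.1721, 0.0716]
tool_rot: [-3.141, -0.385, 0.148]
ft_force: [-0.6, 0.4, -7.6]
width: 0.0295
grip_force: 45.0
```

Call:
{"name": "apply_moves", "arguments": {
  "motion": [
    [0.02,-0.0004,0,0.0009,0,0,0],
    [0.02,0,0,0,0,0,0],
    [0.02,-0.0004,0,0.0009,0,0,0],
    [0.02,0,0,0,0,0,0],
    [0.02,0,0,0,0,0,0]
  ]
}}

```text
time: 8.6
ee_pos: [0.6088, -0.1722, 0.0704]
tool_rot: [3.141, -0.386, 0.148]
ft_force: [-1.4, 0.9, -4.4]
width: 0.0292
grip_force: 45.0
```

Call:
{"name": "apply_moves", "arguments": {
  "motion": [
    [0.02,-0.0004,0,0.0009,0,0,0],
    [0.02,0,0,0,0,0,0],
    [0.02,0,0,0,0,0,0],
    [0.02,0,0,0,0,0,0],
    [0.02,0,0,0,0,0,0]
  ]
}}

```text
time: 9.1
ee_pos: [0.6093, -0.1722, 0.0703]
tool_rot: [3.141, -0.387, 0.149]
ft_force: [-5.4, 2.4, 5.5]
width: 0.0296
grip_force: 45.0
```

Run:
```python
from h import *
for i in range(2):
    s=env.observe(); print({k:np.round(s[k],4) for k in("time","ee_pos","tool_rot","ft_force","ft_torque")}); c=eyes.read_camera("top")
cv2.imwrite("pics/top3.png",c)
```

```text
{'time': np.float64(9.1), 'ee_pos': array([ 0.6093, -0.1722,  0.0703]), 'tool_rot': array([ 3.1406, -0.387 ,  0.1487]), 'ft_force': array([-5.4438,  2.4449,  5.5225]), 'ft_torque': array([0.2632, 0.9066, 0.2598])}
{'time': np.float64(9.15), 'ee_pos': array([ 0.6093, -0.1722,  0.0703]), 'tool_rot': array([ 3.1406, -0.387 ,  0.1485]), 'ft_force': array([-6.3423,  0.3854,  6.343 ]), 'ft_torque': array([0.2998, 0.9294, 0.2029])}
```

The torque shows the stop roller has landed first. I'll ease the pitch slightly, then release.

Call:
{"name": "apply_moves", "arguments": {
  "motion": [
    [0.02,0,0,0,0,-0.006,0],
    [0.02,0,0,0,0,0,0],
    [0.02,0,0,0,0,0,0],
    [0.02,0,0,0,0,0,0],
    [0.02,0,0,0,0,0,0]
  ],
  "grip_force": 20
}}

```text
time: 9.7
ee_pos: [0.6095, -0.1722, 0.0702]
tool_rot: [3.141, -0.382, 0.149]
ft_force: [-5.1, 0.7, 5.2]
width: 0.0294
grip_force: 20.0
```

Run:
```python
from h import *
s=env.observe(); print({k:np.round(s[k],4) for k in("time","ee_pos","tool_rot","ft_force","ft_torque")})
```

```text
{'time': np.float64(9.7), 'ee_pos': array([ 0.6095, -0.1722,  0.0702]), 'tool_rot': array([ 3.1406, -0.3816,  0.1485]), 'ft_force': array([-5.0816,  0.7389,  5.2353]), 'ft_torque': array([0.3506, 0.6219, 0.1905])}
```

Call:
{"name": "apply_moves", "arguments": {
  "motion": [
    [0.031,0,0,0,0,0,0],
    [0.033,0,0,0,0,0,0],
    [0.037,0,0,0,0,0,0],
    [0.045,0,0,0,0,0,0],
    [0.05,0,0,0,0,0,0]
  ]
}}

```text
time: 10.2
ee_pos: [0.6086, -0.1722, 0.069]
tool_rot: [-3.142, -0.379, 0.148]
ft_force: [-1.1, -0.1, 0.4]
width: 0.0493
grip_force: 0.0
```

Run:
```python
from h import *
s=env.observe(); print({k:np.round(s[k],4) for k in("time","ee_pos","tool_rot","ft_force","ft_torque","width")})
im=eyes.read_camera("top");cv2.imwrite("pics/top4.png",im)
sc=eyes.read_camera("scene");cv2.imwrite("pics/sc4.png",sc)
a=cv2.resize(im[130:260,310:410],None,fx=4,fy=4,interpolation=cv2.INTER_CUBIC);b=cv2.resize(sc[90:220,270:370],None,fx=4,fy=4,interpolation=cv2.INTER_CUBIC)
cv2.imwrite("pics/both4.png",np.hstack([a,b]))
```

```text
{'time': np.float64(10.2), 'ee_pos': array([ 0.6086, -0.1722,  0.069 ]), 'tool_rot': array([-3.1415, -0.3794,  0.148 ]), 'ft_force': array([-1.0668, -0.0763,  0.3546]), 'ft_torque': array([-0.0351,  0.4049, -0.0491]), 'width': np.float64(0.0493)}
```

View pics/both4.png

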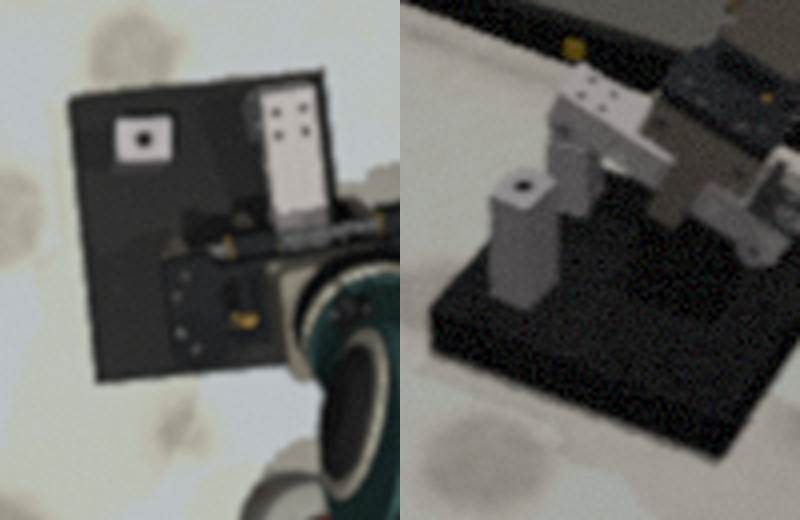

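The bar is standing on the short block with its stop roller on the plate. Holes show at zoom (275–303, 107–135) in the top view, and the tall block is untouched. I'll retreat along the tool axis and go to the wedge.

Call:
{"name": "apply_moves", "arguments": {
  "motion": [
    [0.05,0,0,-0.01,0,0,0],
    [0.05,0,0,-0.03,0,0,0],
    [0.05,0,0,-0.035,0,0,0],
    [0.05,0,0,-0.035,0,0,0],
    [0.05,0,0,-0.035,0,0,0]
  ]
}}

```text
time: 10.8
ee_pos: [0.5546, -0.18, 0.2054]
tool_rot: [3.141, -0.379, 0.149]
ft_force: [-0.5, 0.6, 0.1]
width: 0.0499
grip_force: 0.0
```

Run:
```python
from h import *
go([.593,.2226,.20],[np.pi,0,-.48],15)
```

```text
15 rows [-0.0015 -0.0273  0.0006] [-0.0079 -0.0245  0.0414]
```

Call:
{"name": "apply_moves", "arguments": {
  "motion": [
    [0.05,-0.0015,-0.0273,0.0006,-0.0079,-0.0245,0.0414],
    [0.05,-0.0015,-0.0273,0.0006,-0.0079,-0.0245,0.0414],
    [0.05,-0.0015,-0.0273,0.0006,-0.0079,-0.0245,0.0414],
    [0.05,-0.0015,-0.0273,0.0006,-0.0079,-0.0245,0.0414],
    [0.05,-0.0015,-0.0273,0.0006,-0.0079,-0.0245,0.0414]
  ]
}}

```text
time: 11.3
ee_pos: [0.54, -0.0436, 0.2011]
tool_rot: [-3.115, -0.253, -0.07]
ft_force: [0.2, -1.1, 0.6]
width: 0.0501
grip_force: 0.0
```

Call:
{"name": "apply_moves", "arguments": {
  "motion": [
    [0.05,-0.0015,-0.0273,0.0006,-0.0079,-0.0245,0.0414],
    [0.05,-0.0015,-0.0273,0.0006,-0.0079,-0.0245,0.0414],
    [0.05,-0.0015,-0.0273,0.0006,-0.0079,-0.0245,0.0414],
    [0.05,-0.0015,-0.0273,0.0006,-0.0079,-0.0245,0.0414],
    [0.05,-0.0015,-0.0273,0.0006,-0.0079,-0.0245,0.0414]
  ]
}}

```text
time: 11.8
ee_pos: [0.5533, 0.0925, 0.2006]
tool_rot: [-3.115, -0.125, -0.276]
ft_force: [0.3, -0.8, 1.1]
width: 0.0499
grip_force: 0.0
```

Call:
{"name": "apply_moves", "arguments": {
  "motion": [
    [0.05,-0.0015,-0.0273,0.0006,-0.0079,-0.0245,0.0414],
    [0.05,-0.0015,-0.0273,0.0006,-0.0079,-0.0245,0.0414],
    [0.05,-0.0015,-0.0273,0.0006,-0.0079,-0.0245,0.0414],
    [0.05,-0.0015,-0.0273,0.0006,-0.0079,-0.0245,0.0414],
    [0.05,-0.0015,-0.0273,0.0006,-0.0079,-0.0245,0.0414]
  ]
}}

```text
time: 12.3
ee_pos: [0.5943, 0.2228, 0.1996]
tool_rot: [-3.141, 0.002, -0.482]
ft_force: [0.8, 0.5, -1.0]
width: 0.0498
grip_force: 0.0
```

Run:
```python
from h import *
go([.593,.2226,.03],[np.pi,0,-.48],5)
im=np.mean([eyes.read_camera("top") for _ in range(3)],0).astype(np.uint8);cv2.imwrite("pics/top5.png",im)
sc=eyes.read_camera("scene");cv2.imwrite("pics/sc5.png",sc)
# bar top: holes and stop
x0,y0=370,148; c=crop(im,x0,394,y0,172).mean(2)
n,l,st,ce=cv2.connectedComponentsWithStats((c<145).astype(np.uint8))
for i in range(1,n):
    if 1<st[i,4]/64<9: print(((ce[i]+.5)/8-.5+[x0,y0]).round(2),st[i,4]/64)
a=cv2.resize(im[130:260,310:410],None,fx=4,fy=4,interpolation=cv2.INTER_CUBIC);b=cv2.resize(sc[90:220,270:370],None,fx=4,fy=4,interpolation=cv2.INTER_CUBIC)
cv2.imwrite("pics/both5.png",np.hstack([a,b]))
```

```text
5 rows [-0.0002  0.0002  0.0339] [-0.0001  0.0003 -0.0004]
[385.33 156.54] 3.1875
[378.6  157.68] 3.6875
[385.94 162.35] 3.5625
[379.13 163.43] 3.734375
```

View pics/both5.png

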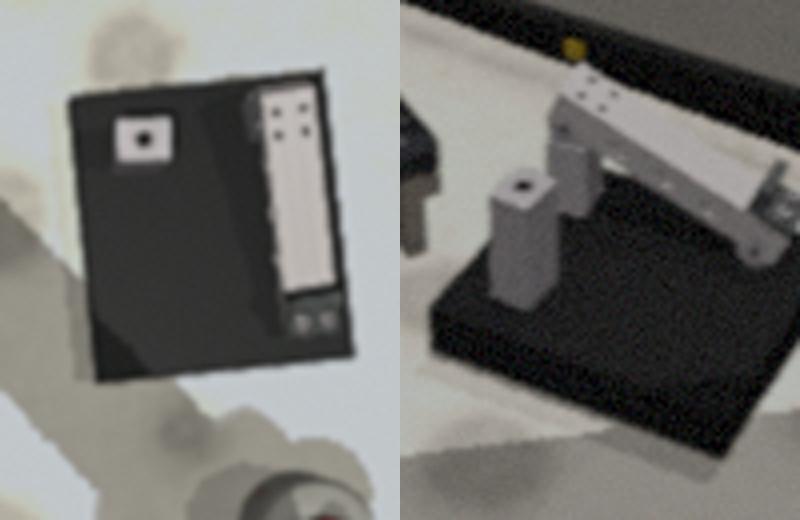

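The bar rests well: white top face from zoom (263–318, 88) down to (283–338, 290) with the stop below it. Now I'll work out the bar's pose and the wedge target, while descending on the wedge.

Call:
{"name": "apply_moves", "arguments": {
  "motion": [
    [0.05,0,0,0.045,0,0,0],
    [0.05,0,0,0.045,0,0,0],
    [0.05,0,0,0.045,0,0,0],
    [0.05,0,0,0.035,0,0,0],
    [0.05,0,0,0.014,0,0,0]
  ]
}}

```text
time: 13.0
ee_pos: [0.5916, 0.219, 0.0117]
tool_rot: [3.137, 0.004, -0.482]
ft_force: [0.3, -0.3, 0.4]
width: 0.0502
grip_force: 0.0
```

```bash
cat > bar.py <<'E'
from h import *
th=np.arcsin(47/125)
def bar_pose(fn):
    im=cv2.imread(fn); x0,y0=370,145; c=crop(im,x0,400,y0,210).mean(2)
    E=[]
    for y in range(154,200,2):
        row=c[(y-y0)*8+4]; k=np.where(row>115)[0]; E.append(((k.min()+.5)/8-.5+x0,(k.max()+.5)/8-.5+x0,y))
    E=np.array(E); 
    # bar-x -> height of top face: iterate between height and position using hole point as the origin
    H=plane("top",[(382.25,160.0)],.1155)[0]; out=[]
    for l,r,y in E:
        z=.1155
        for _ in range(6):
            P=plane("top",[(l,y),(r,y)],z); m=P.mean(0); s=-np.hypot(*(m-H)[:2])*np.sign(H[0]-m[0]); z=.1155+s*np.tan(th)
        out.append(np.r_[m,np.hypot(*(P[1]-P[0])[:2])])
    out=np.array(out); f=np.polyfit(out[:,0],out[:,1],1); res=out[:,1]-np.polyval(f,out[:,0])
    g=abs(res)<.002; f=np.polyfit(out[g,0],out[g,1],1)
    print("holes",H.round(4),"yaw",np.arctan(f[0]).round(4),"line y at hole",np.polyval(f,H[0]).round(4),"res",res.std().round(5),"widths",out[:,3].round(4))
bar_pose("pics/top5.png")
E
python3 bar.py
```

```text
holes [ 0.6606 -0.1633  0.1155] yaw 0.0945 line y at hole -0.1752 res 0.00032 widths [0.0568 0.0562 0.056  0.0561 0.0556 0.0548 0.0542 0.054  0.0541 0.0538
 0.0525 0.0519 0.0514 0.0512 0.0519 0.0508 0.0494 0.0491 0.0486 0.0481
 0.0491 0.0479 0.0468]
```

Call:
{"name": "apply_moves", "arguments": {
  "motion": [
    [0.05,0,0,0.002,0,0,0],
    [0.04,0,0,0,0,0,0],
    [0.03,0,0,0,0,0,0],
    [0.02,0,0,0,0,0,0],
    [0.015,0,0,0,0,0,0]
  ],
  "grip_force": 25
}}

```text
time: 13.5
ee_pos: [0.595, 0.2218, 0.0147]
tool_rot: [-3.14, -0.001, -0.481]
ft_force: [-2.2, -1.4, 7.6]
width: 0.0258
grip_force: 24.9
```

```bash
python3 - <<'E'
s=open("bar.py").read()
s=s.replace("k=np.where(row>115)[0];","k=run(row>130,int((np.interp(y,[154,200],[382,388])-x0)*8));")
s=s.replace("def bar_pose","""def run(m,c):
    i=j=c
    while i>0 and m[i-1]: i-=1
    while j<len(m)-1 and m[j+1]: j+=1
    return np.array([i,j])
def bar_pose""")
open("bar.py","w").write(s)
E
python3 bar.py
python3 - <<'E'
from h import *
s=env.observe(); print({k:np.round(s[k],4) for k in("time","ee_pos","tool_rot","ft_force","width","grip_force")})
E
```

```text
holes [ 0.6606 -0.1633  0.1155] yaw 0.1458 line y at hole -0.1631 res 0.00177 widths [0.0301 0.0224 0.021  0.0308 0.022  0.0223 0.0301 0.0302 0.0311 0.0311
 0.0303 0.03   0.0301 0.0307 0.0313 0.0308 0.03   0.0306 0.0306 0.0304
 0.0313 0.0308 0.0305]
{'time': np.float64(13.5), 'ee_pos': array([0.595 , 0.2218, 0.0147]), 'tool_rot': array([-3.1402e+00, -9.0000e-04, -4.8060e-01]), 'ft_force': array([-2.2253, -1.4273,  7.5603]), 'width': np.float64(0.0258), 'grip_force': np.float64(24.915)}
```

The wedge is gripped (width 25.8 mm). Bar yaw is .146, with the centre line passing through the holes. Lifting, then moving over the bar.

Call:
{"name": "apply_moves", "arguments": {
  "motion": [
    [0.015,0,0,-0.005,0,0,0],
    [0.015,0,0,-0.03,0,0,0],
    [0.015,0,0,-0.05,0,0,0],
    [0.015,0,0,-0.05,0,0,0],
    [0.015,0,0,-0.05,0,0,0]
  ]
}}

```text
time: 14.0
ee_pos: [0.5936, 0.2217, 0.1997]
tool_rot: [-3.141, 0.002, -0.48]
ft_force: [0.7, -0.1, -3.1]
width: 0.026
grip_force: 24.9
```

Run:
```python
from h import *
go([.5775,-.1755,.19],[np.pi,-.3855,.1458],15)
```

```text
15 rows [0.0039 0.0267 0.0008] [ 0.008   0.0249 -0.0412]
```

Call:
{"name": "apply_moves", "arguments": {
  "motion": [
    [0.015,0.0039,0.0267,0.0008,0.008,0.0249,-0.0412],
    [0.015,0.0039,0.0267,0.0008,0.008,0.0249,-0.0412],
    [0.015,0.0039,0.0267,0.0008,0.008,0.0249,-0.0412],
    [0.015,0.0039,0.0267,0.0008,0.008,0.0249,-0.0412],
    [0.015,0.0039,0.0267,0.0008,0.008,0.0249,-0.0412]
  ]
}}

```text
time: 14.5
ee_pos: [0.5599, 0.0905, 0.1932]
tool_rot: [-3.114, -0.128, -0.274]
ft_force: [0.9, 0.3, -3.0]
width: 0.0259
grip_force: 24.9
```

Call:
{"name": "apply_moves", "arguments": {
  "motion": [
    [0.015,0.0039,0.0267,0.0008,0.008,0.0249,-0.0412],
    [0.015,0.0039,0.0267,0.0008,0.008,0.0249,-0.0412],
    [0.015,0.0039,0.0267,0.0008,0.008,0.0249,-0.0412],
    [0.015,0.0039,0.0267,0.0008,0.008,0.0249,-0.0412],
    [0.015,0.0039,0.0267,0.0008,0.008,0.0249,-0.0412]
  ]
}}

```text
time: 15.0
ee_pos: [0.5546, -0.0441, 0.1888]
tool_rot: [-3.114, -0.258, -0.067]
ft_force: [0.8, 0.6, -1.8]
width: 0.0254
grip_force: 24.9
```

Call:
{"name": "apply_moves", "arguments": {
  "motion": [
    [0.015,0.0039,0.0267,0.0008,0.008,0.0249,-0.0412],
    [0.015,0.0039,0.0267,0.0008,0.008,0.0249,-0.0412],
    [0.015,0.0039,0.0267,0.0008,0.008,0.0249,-0.0412],
    [0.015,0.0039,0.0267,0.0008,0.008,0.0249,-0.0412],
    [0.015,0.0039,0.0267,0.0008,0.008,0.0249,-0.0412]
  ]
}}

```text
time: 15.5
ee_pos: [0.5773, -0.1769, 0.1884]
tool_rot: [3.141, -0.386, 0.148]
ft_force: [0.4, 0.6, -2.6]
width: 0.0259
grip_force: 24.9
```

Call:
{"name": "apply_moves", "arguments": {
  "motion": [
    [0.015,0,0,0,0,0,0],
    [0.015,0,0,0,0,0,0],
    [0.015,0,0,0,0,0,0],
    [0.015,0,0,0,0,0,0],
    [0.015,0,0,0,0,0,0]
  ]
}}

```text
time: 16.0
ee_pos: [0.5779, -0.1748, 0.1884]
tool_rot: [3.142, -0.385, 0.147]
ft_force: [1.1, 0.9, -3.2]
width: 0.0258
grip_force: 24.9
```

Run:
```python
from h import *
go([.5775,-.1755,.1365],[np.pi,-.3855,.1458],5)
im=np.mean([eyes.read_camera("top") for _ in range(2)],0).astype(np.uint8);cv2.imwrite("pics/top6.png",im)
sc=eyes.read_camera("scene");cv2.imwrite("pics/sc6.png",sc)
a=cv2.resize(im[130:260,310:410],None,fx=4,fy=4,interpolation=cv2.INTER_CUBIC);b=cv2.resize(sc[70:200,290:390],None,fx=4,fy=4,interpolation=cv2.INTER_CUBIC)
cv2.imwrite("pics/both6.png",np.hstack([a,b]))
```

```text
5 rows [-0.004   0.0001  0.0096] [-0.0001  0.      0.0003]
```

View pics/both6.png

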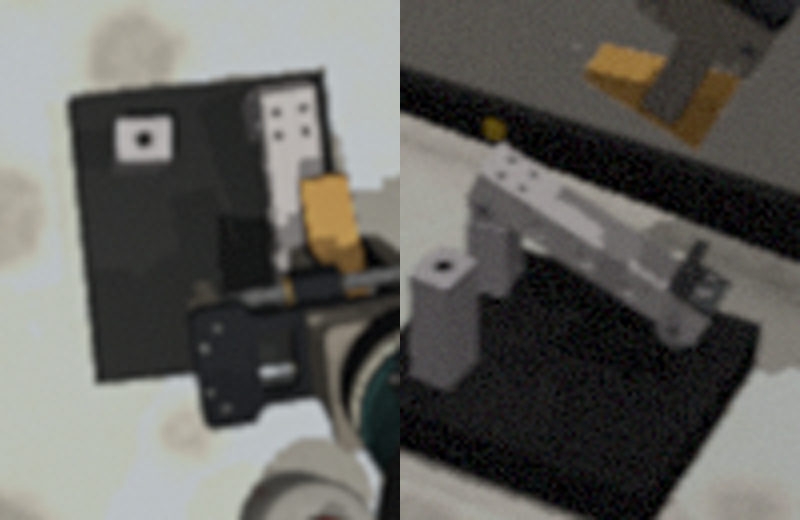

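The wedge is held with its top face level and its thin end at zoom (324,177). I'll check the grasp offset against that edge.

Run:
```python
from h import *
im=cv2.imread("pics/top6.png"); x0,y0=380,165
c=crop(im,x0,402,y0,195); m=(c[...,2]-c[...,0]>45)&(c[...,2]>100); r,a=rect(m,(x0,y0),8); print(r.round(2))
r=r[np.argsort(r[:,1])]; P=plane("top",r[:2],.2025); print(P.round(4),P.mean(0).round(4))
for y in (178,182,186):
    k=np.where(m[(y-y0)*8+4])[0]; print(y,plane("top",[((k.min()+.5)/8-.5+x0,y),((k.max()+.5)/8-.5+x0,y)],.2025).round(4)[:,:2])
```

```text
[[383.6  174.62]
 [396.3  172.2 ]
 [400.49 194.24]
 [387.79 196.66]]
[[ 0.6222 -0.1797  0.2025]
 [ 0.6176 -0.1526  0.2025]] [ 0.6199 -0.1662  0.2025]
178 [[ 0.6103 -0.1547]
 [ 0.6098 -0.1813]]
182 [[ 0.6018 -0.1561]
 [ 0.6012 -0.1829]]
186 [[ 0.5932 -0.1567]
 [ 0.5927 -0.1845]]
```

Call:
{"name": "apply_moves", "arguments": {
  "motion": [
    [0.015,-0.004,0,0.0096,0,0,0],
    [0.015,-0.004,0,0.0096,0,0,0],
    [0.015,-0.004,0,0.0096,0,0,0],
    [0.015,-0.004,0,0.0096,0,0,0],
    [0.015,-0.004,0,0.0096,0,0,0]
  ]
}}

```text
time: 16.65
ee_pos: [0.577, -0.176, 0.1349]
tool_rot: [-3.141, -0.385, 0.145]
ft_force: [0.4, 0.5, -2.2]
width: 0.0259
grip_force: 24.9
```

Call:
{"name": "apply_moves", "arguments": {
  "motion": [
    [0.015,0,0,0.009,0,0,0],
    [0.015,0,0,0.009,0,0,0],
    [0.015,0,0,0.008,0,0,0],
    [0.015,0,0,0.005,0,0,0],
    [0.015,0,0,0.003,0,0,0]
  ]
}}

```text
time: 17.15
ee_pos: [0.5902, -0.1741, 0.1042]
tool_rot: [-3.141, -0.385, 0.145]
ft_force: [-0.1, -0.0, -2.5]
width: 0.0258
grip_force: 24.9
```

Call:
{"name": "apply_moves", "arguments": {
  "motion": [
    [0.015,-0.001,0,0.0005,0,0,0],
    [0.015,-0.001,0,0.0005,0,0,0],
    [0.015,-0.001,0,0.0005,0,0,0],
    [0.015,0,0,0,0,0,0],
    [0.015,0,0,0,0,0,0]
  ]
}}

```text
time: 17.65
ee_pos: [0.5878, -0.1748, 0.1024]
tool_rot: [3.141, -0.386, 0.145]
ft_force: [0.5, 0.2, -2.2]
width: 0.0257
grip_force: 24.9
```

```bash
cat > st.py <<'E'
from h import *
s=env.observe(); print({k:np.round(s[k],4) for k in("time","ee_pos","tool_rot","ft_force","ft_torque","width")})
d=s["ee_pos"]-np.array([.5869,-.1741,.0971]); R=Ro.from_euler("xyz",[np.pi,-.3855,.1458]).inv()
print("offset in tool axes",R.apply(d).round(4),"force",R.apply(s["ft_force"]).round(2))
E
python3 st.py
```

```text
{'time': np.float64(17.65), 'ee_pos': array([ 0.5878, -0.1748,  0.1024]), 'tool_rot': array([ 3.1415, -0.3857,  0.1451]), 'ft_force': array([ 0.542 ,  0.2021, -2.1535]), 'ft_torque': array([-0.0777,  0.5684,  0.0009]), 'width': np.float64(0.0257)}
offset in tool axes [ 0.0027  0.0008 -0.0047] force [-0.29 -0.12  2.21]
```

Call:
{"name": "apply_moves", "arguments": {
  "motion": [
    [0.015,-0.001,0,0.001,0,0,0],
    [0.015,-0.001,0,0.001,0,0,0],
    [0.015,0,0,0.0005,0,0,0],
    [0.015,0,0,0,0,0,0],
    [0.015,0,0,0,0,0,0]
  ]
}}

```text
time: 18.15
ee_pos: [0.5873, -0.1748, 0.0994]
tool_rot: [3.141, -0.386, 0.145]
ft_force: [2.0, -0.6, -2.1]
width: 0.0257
grip_force: 24.9
```

```bash
python3 st.py
```

```text
{'time': np.float64(18.15), 'ee_pos': array([ 0.5873, -0.1748,  0.0994]), 'tool_rot': array([ 3.1415, -0.3863,  0.1453]), 'ft_force': array([ 2.004 , -0.5733, -2.0807]), 'ft_torque': array([-0.0561,  0.1366, -0.001 ]), 'width': np.float64(0.0257)}
offset in tool axes [ 0.0011  0.0007 -0.002 ] force [0.98 0.86 2.64]
```

Light stop contact is showing (+1.3 N along the bar). Backing off a hair and lowering.

Call:
{"name": "apply_moves", "arguments": {
  "motion": [
    [0.015,0.0003,0,0.0005,0,0,0],
    [0.015,0,0,0.0005,0,0,0],
    [0.015,0,0,0.0005,0,0,0],
    [0.015,0,0,0,0,0,0],
    [0.015,0,0,0,0,0,0]
  ]
}}

```text
time: 18.65
ee_pos: [0.5879, -0.1746, 0.0979]
tool_rot: [-3.142, -0.386, 0.145]
ft_force: [1.4, -0.2, -2.2]
width: 0.0257
grip_force: 24.9
```

```bash
python3 st.py
```

```text
{'time': np.float64(18.65), 'ee_pos': array([ 0.5879, -0.1746,  0.0979]), 'tool_rot': array([-3.1415, -0.3858,  0.1452]), 'ft_force': array([ 1.4304, -0.1578, -2.1522]), 'ft_torque': array([-0.0275,  0.122 , -0.0229]), 'width': np.float64(0.0257)}
offset in tool axes [ 0.0011  0.0007 -0.0005] force [0.48 0.36 2.52]
```

Call:
{"name": "apply_moves", "arguments": {
  "motion": [
    [0.015,0,0,0.0005,0,0,0],
    [0.015,0,0,0.0005,0,0,0],
    [0.015,0,0,0,0,0,0],
    [0.015,0,0,0,0,0,0],
    [0.015,0,0,0,0,0,0]
  ]
}}

```text
time: 19.15
ee_pos: [0.5879, -0.1746, 0.0978]
tool_rot: [3.141, -0.385, 0.145]
ft_force: [-5.1, 0.6, 8.5]
width: 0.0256
grip_force: 24.9
```

```bash
python3 st.py
```

```text
{'time': np.float64(19.15), 'ee_pos': array([ 0.5879, -0.1746,  0.0978]), 'tool_rot': array([ 3.1411, -0.3854,  0.1454]), 'ft_force': array([-5.1233,  0.5705,  8.4996]), 'ft_torque': array([0.2763, 0.5934, 0.0992]), 'width': np.float64(0.0256)}
offset in tool axes [ 0.0011  0.0007 -0.0003] force [-1.42 -1.31 -9.75]
```

Call:
{"name": "apply_moves", "arguments": {
  "motion": [
    [0.015,0,0,-0.0003,0,0,0],
    [0.015,-0.0004,0,0,0,0,0],
    [0.015,-0.0004,0,0,0,0,0],
    [0.015,0,0,0,0,0,0],
    [0.015,0,0,0,0,0,0]
  ]
}}

```text
time: 19.65
ee_pos: [0.5879, -0.1746, 0.0978]
tool_rot: [3.141, -0.387, 0.146]
ft_force: [-1.7, 1.5, 7.1]
width: 0.0258
grip_force: 24.9
```

```bash
python3 st.py
```

```text
{'time': np.float64(19.65), 'ee_pos': array([ 0.5879, -0.1746,  0.0978]), 'tool_rot': array([ 3.141 , -0.3869,  0.1456]), 'ft_force': array([-1.6615,  1.4801,  7.0928]), 'ft_torque': array([0.2608, 0.1962, 0.0688]), 'width': np.float64(0.0258)}
offset in tool axes [ 0.0011  0.0007 -0.0003] force [ 1.34 -1.71 -7.11]
```

Call:
{"name": "apply_moves", "arguments": {
  "motion": [
    [0.015,-0.0004,0,-0.0003,0,0,0],
    [0.015,-0.0004,0,0,0,0,0],
    [0.015,0,0,0,0,0,0],
    [0.015,0,0,0,0,0,0],
    [0.015,0,0,0,0,0,0]
  ]
}}

```text
time: 20.15
ee_pos: [0.5878, -0.1747, 0.0978]
tool_rot: [3.141, -0.388, 0.146]
ft_force: [5.1, 1.6, 4.7]
width: 0.0256
grip_force: 24.9
```

```bash
python3 st.py
```

```text
{'time': np.float64(20.15), 'ee_pos': array([ 0.5878, -0.1747,  0.0978]), 'tool_rot': array([ 3.1409, -0.3882,  0.1457]), 'ft_force': array([5.1218, 1.6486, 4.7223]), 'ft_torque': array([ 0.4987, -1.0685,  0.0521]), 'width': np.float64(0.0256)}
offset in tool axes [ 0.001   0.0007 -0.0004] force [ 6.69 -0.89 -2.38]
```

It's firmly against the stop (6.7 N along the bar with low normal load). Relaxing and releasing.

Call:
{"name": "apply_moves", "arguments": {
  "motion": [
    [0.015,0.0006,0,0,0,0,0],
    [0.015,0,0,0,0,0,0],
    [0.027,0,0,0,0,0,0],
    [0.029,0,0,0,0,0,0],
    [0.033,0,0,0,0,0,0]
  ],
  "grip_force": 10
}}

```text
time: 20.65
ee_pos: [0.5853, -0.1749, 0.0959]
tool_rot: [-3.14, -0.382, 0.144]
ft_force: [-0.2, 0.0, 0.3]
width: 0.0327
grip_force: 0.0
```

Call:
{"name": "apply_moves", "arguments": {
  "motion": [
    [0.04,0,0,0,0,0,0],
    [0.042,0,0,0,0,0,0],
    [0.042,0,0,0,0,0,0],
    [0.042,0,0,-0.005,0,0,0],
    [0.042,0,0,-0.015,0,0,0]
  ]
}}

```text
time: 21.15
ee_pos: [0.5787, -0.1752, 0.1152]
tool_rot: [-3.14, -0.384, 0.145]
ft_force: [-0.3, -0.4, 0.6]
width: 0.042
grip_force: 0.0
```

Call:
{"name": "apply_moves", "arguments": {
  "motion": [
    [0.042,0,0,-0.03,0,0,0],
    [0.042,0,0,-0.035,0,0,0],
    [0.042,0,0,-0.035,0,0,0],
    [0.042,0,-0.03,-0.03,0,0,0],
    [0.042,0,-0.045,0,0,0,0]
  ]
}}

```text
time: 21.65
ee_pos: [0.5213, -0.1115, 0.2407]
tool_rot: [3.136, -0.391, 0.141]
ft_force: [1.0, 1.0, -0.3]
width: 0.042
grip_force: 0.0
```

Call:
{"name": "apply_moves", "arguments": {
  "motion": [
    [0.042,0,-0.045,0,0,0,0],
    [0.042,0,-0.045,0,0,0,0],
    [0.042,0,-0.045,0,0,0,0],
    [0.042,0,-0.03,0,0,0,0],
    [0.042,0,0,0,0,0,0]
  ]
}}

```text
time: 22.15
ee_pos: [0.4954, 0.0588, 0.2374]
tool_rot: [3.139, -0.387, 0.154]
ft_force: [0.0, -0.4, -0.2]
width: 0.0419
grip_force: 0.0
```

Run:
```python
from h import *
im=eyes.read_camera("top");cv2.imwrite("pics/top7.png",im)
sc=eyes.read_camera("scene");cv2.imwrite("pics/sc7.png",sc)
a=cv2.resize(im[130:260,310:410],None,fx=4,fy=4,interpolation=cv2.INTER_CUBIC);b=cv2.resize(sc[90:220,270:370],None,fx=4,fy=4,interpolation=cv2.INTER_CUBIC)
cv2.imwrite("pics/both7.png",np.hstack([a,b]))
```

```text
(no output)
```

View pics/both7.png

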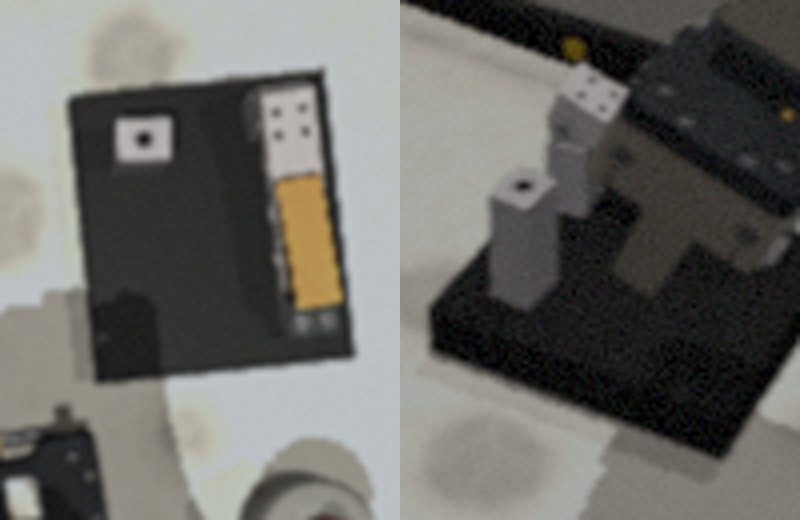

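The wedge lies on the bar at zoom (275–343, 175–310), against the stop. Now a numeric check of its position.

Run:
```python
from h import *
im=np.mean([eyes.read_camera("top") for _ in range(3)],0).astype(np.uint8); x0,y0=370,165
c=crop(im,x0,402,y0,215); m=(c[...,2]-c[...,0]>45)&(c[...,2]>110); r,a=rect(m,(x0,y0),8)
P=plane("top",r,.1112); info("wedge top",P)
H=np.array([.6606,-.1633]); e=np.array([np.cos(.1458),np.sin(.1458)]); n=np.array([-e[1],e[0]])
for q in P: d=q[:2]-H; print("along",(d@e).round(4),"lateral",(d@n).round(4))
```

```text
wedge top c [ 0.5913 -0.1724  0.1112] sizes [0.0769, 0.0283] yaw -171.7
along -0.0316 lateral 0.0152
along -0.0314 lateral -0.0131
along -0.1083 lateral -0.0131
along -0.1085 lateral 0.0151
```

The wedge is level (face length 76.9 mm against 75.5 expected), 1 mm off the centre line, yaw matched and against the stop. Handing in.

```bash
python3 -c "
from rig import finish_job
print(finish_job())"
```

```text
the job is handed in; nothing more can be done
None
```

Handed in: the sine bar stands on the short block with its stop roller on the plate. The brass wedge lies against the stop with its upper face level, about 1 mm off the bar's middle line by the camera check; the hand-in gave no verdict.

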